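# Hitch the slide tray to the microscope's docking stud

### The arm

A 7-joint arm with a two-finger parallel gripper is mounted at the origin on the work surface. World frame = base frame: x ahead of the robot, y to its left, z up, the work surface at z = 0. Lengths are in m, angles in degrees, forces in N, time in s.
With the tool pointing down it reaches from about 0.4 to 0.85 m from the base axis. Payload 4.5 kg.
Tool frame: the origin (TCP) lies midway between the tips of the shut fingers; the grasp point (between the pads) lies 19 mm behind it; z points along the fingers, y is the line along which they close (so a half turn about z gives the same grasp; the last joint's range is limited). The gripper opens to 85 mm and grips with 20 to 120 N. Pads are 22 mm wide; open, the fingers measure 114 mm over their backs; the gripper's body (76 mm by 85 mm) begins 54 mm behind the grasp point. The pads swing forward as they close: fully open they stand 13 mm farther back than shut.
Start: joints at [69.775, 39.483, -11.15, 89.685, 9.013, 51.709, -12.324], TCP at [0.236, -0.579, 0.231] pointing down, gripper open.
Joint ranges: [-172.22, 172.22], [-26.19, 119.32], [-84.43, 86.54], [7.71, 146.69], [-57.33, 237.33], [2.42, 119.75], [-152.13, 152.13]. Speed limits (degrees/s): [147.25, 147.25, 180, 180, 180, 180, 180].

### API

Orientations are given as [roll, pitch, yaw] about the fixed x, y, z axes, in that order (R = Rz(yaw) Ry(pitch) Rx(roll)).
In Python, from plant import arm, vision gives the robot as it stands.
- The arm moves only by the tool send_rows, never from a script. Its argument "increments" is a list of rows, each a list of 7 numbers: the shift along the tool's x, y, z in m, then the turn, a rotation vector about the tool's x, y, z in rad, then the finger opening in m, from 0 to 0.0854. In form: [[x, y, z, wx, wy, wz, fingers], ...]. A call has 1 to 8 rows; each row shifts and turns the commanded pose from where the row before left it, along the tool's axes as they then stand; what a row does not reach is not made up. A row lasts 1/8 s, in which the tool goes at most 62.5 mm and 10.7 degrees, less where a joint would pass 70% of its speed; a pose out of reach is approached as far as the arm can. A call is refused whole if a number of a shift passes 0.0625 or a number of a turn 0.188, either way. A call with a gripper value outside its range is refused whole. The fingers move at their own pace and stop on an object; "squeeze" is the grip in N (left out, the last holds). Time passes only in rows, so rows that do not move let the fingers close. It gives the time, the measured TCP pose, the force, the opening and the grip force at its end, in the units of the state.
- arm.get_obs(): the state, without advancing time (a new reading comes with each control period).
- vision.capture(name): name is "side" or "top" or "wrist"; returns (picture, depth): 384x512x3 uint8, blue, green, red; 384x512 float32, m along the optical axis (not along the pixel's ray), 0 where there is no reading.
- vision.calibration(name): a dict with "fx", "fy", "cx", "cy" (pixels), "T" (4x4, takes a point from camera to world coordinates). Camera axes: x right, y up, looking along -z (the intrinsics and any distortion apply to the point x, -y, -z); pixel columns grow to the right and rows downward; lengths in m; the calibration is good to about 2 mm. A picture is of the moment at which its call begins: read the wrist's pose just before it. calibration takes no time and is no camera call; for the wrist camera it gives the pose at the moment of the call.
- arm.finish_job(): hands the job in; it is judged then, once.
The state is a dict: "time_s": time; "q": joint angles; "dq": joint speeds; "joint_torque": joint torques, N m; "eef_pos": TCP position; "ee_rot": TCP orientation; "wrist_force": force on the tool from outside, world axes, zero at the start; "wrist_torque": the same for the moment, N m; "gripper_width": finger opening in m; "grip_force": force on a finger pad.
Only numpy, scipy, OpenCV 4.12 (cv2) and the standard library are available. Lean on these libraries where they do the work, as an engineer would, in place of code of your own. Each camera call takes 0.05 s, during which the arm holds its last target. There are 200 camera calls.

### The job

Dock the specimen-slide tray to the microscope: take the tray by its handle, slide it along the bench and push the mouth of its hook onto the docking stud, gently but fully home, until the sprung latch has been pushed open and has flipped shut behind the stud. Then tug the tray gently straight back, just until you clearly feel the latch hold it (5 to 10 N is plenty), and let go, leaving it hitched flat on the bench. Keep the tray on the bench throughout, do not force it (stay below 20 N against the stud), and leave the oil bottle, the slide box and the computer mouse where they are.

Things in the scene. Friction and masses are not known exactly. Their poses are not given: they have to be found in the camera images.
- tray: Loose aluminium tray of glass microscope slides, 160 x 120 x 35 mm, 0.37 to 0.6 kg, standing on the bench; sliding it takes about 3 to 8 N. Origin: centre of its underside; +x is the way its hook points, +z up. A bridge handle spans it along y above the slides. With the stud fully home, the stud's axis is 120 mm ahead of the origin; held back by the shut latch, 132 mm (both +-6 mm, see hook).
- handle (a point): Centre of the tray's grey handle bar: 20 mm thick (tray's x), 88 mm long (y), its top 80 mm and its underside 62 mm above the bench, on two thin end posts. This point is 71 mm above the tray's origin. Grip it from above, one finger before and one behind the bar (closing along the tray's x).
- hook (a point): Nominal bottom of the slot of the flat steel hook on the tray's front, 115 mm ahead of the tray's origin, at the hook's mid-height (hook: 10 to 20 mm above the bench). CAUTION: the point is fixed to the tray, but the hook's drawbar is clamped up to 6 mm longer or shorter, which is not measured: find the true depth by feel or sight. The latch drops shut only in the last 3 mm before the bottom.
- mouth (a point): Nominal mouth of the hook's slot, 155 mm ahead of the tray's origin (+-6 mm, as hook). The slot is open towards the tray's +x, between two prongs; its walls at the mouth lie 7 mm either side of the tray's y = 0 (farther in 13 mm on the -y side). Beyond the mouth, flared lips reach 12 mm farther and guide in a stud up to 6 mm off the middle.
- latch (a joint): Sprung latch, a dark steel finger 18 mm long hinged on the -y prong at the mouth, reaching across the slot. 0 rad = shut; a stud pushes it inward (to 0.8 or 0.9 rad), the spring shuts it once the stud is past its tip. It takes 6 to 10 N to push past, besides the tray's friction, most with the stud 20 to 25 mm from home, then less; the slot's bottom is hard. It never opens outward.
- pin (a point): Axis of the fixed docking stud, 15 mm above the bench (the height of the hook). Upright steel stud 10 mm in diameter with a round head 24 mm in diameter from 30 to 36 mm above the bench, so that the hook cannot be lowered over it and has to be pushed on from the side.
- dock: The fixed microscope with its docking stud. Origin: the stud's axis at bench level; +x points from stud to microscope; the tray comes from the -x side. The stud stands on a steel plate 4 mm thick (62 mm square, then a strip to the microscope) that the hook passes over. The white microscope is 360 mm tall; its base begins 165 mm beyond the stud, its focus knobs 130 mm.
- oil_bottle: Bystander: small amber bottle, 32 mm in diameter, 75 mm tall; origin at the centre of its underside. Leave it alone.
- slide_box: Bystander: white slide box, 85 x 32 x 32 mm; origin at the centre of its underside. Leave it alone.
- mouse: Bystander: black computer mouse, 100 x 58 mm, 29 mm high, on a blue mat 3 mm thick; origin at the centre of its underside. Leave it alone.

How it is judged (in metres and radians):
On the way, in this order (a step that is already met when the one before it is completed fails the run):
1. the stud has pushed the latch open (latch beyond 0.35 rad, tray pressing on the stud) (value of joint latch above 0.35 rad and contact force between tray and dock above 0.5 N and x of pin in the frame of tray below 0.16 m), for 0.05 s.
2. the stud is inside the hook and the latch has flipped shut behind it (value of joint latch below 0.12 rad and x of pin in the frame of tray between 0.11 and 0.1415 m and y of pin in the frame of tray between -0.01 and 0.01 m), for 0.2 s.
3. the tray is pulled back so that the shut latch holds it on the stud with more than 4 N (all of step 2 and contact force between tray and dock above 4 N and x of pin in the frame of tray above 0.126 m), for 0.1 s.
At the end, for the whole second after the job is handed in: The stud is caught inside the hook (its axis 110 to 141.5 mm ahead of the tray's origin and within 10 mm of the hook's middle line), the latch is shut (under 0.12 rad), and the tray stands flat on the bench (within 6 mm and 0.06 rad), released and at rest (under 10 mm/s) (all of step 2 and height (world z) of tray below 0.006 m and angle between tray's own z axis and vertical below 0.06 rad and linear speed of tray below 0.01 m/s and contact force between tray and the fingers below 0.1 N); the robot touches nothing.
It fails at once if the tray is forced: more than 20 N between tray or hook and the stud or microscope (contact force between tray and dock above 20 N).
It fails at once if the tray is lifted off the bench (more than 20 mm) or tipped (more than 0.2 rad) (height (world z) of tray above 0.02 m or angle between tray's own z axis and vertical above 0.2 rad).
It fails at once if the bottle, the slide box or the mouse is moved by more than 20 mm (distance of any of oil_bottle, slide_box, mouse from where it was at the start of the episode above 0.02 m).
It also fails if it takes over 64 s, if anything falls off the work surface, if the arm or the gripper's body presses on something with over 40 N, if the wrist force passes 120 N, or if a joint passes its speed limit or range.

## Working session

There is one attempt and no reset: what is moved stays moved. The work goes in short steps, Python scripts to look and compute and a tool call to move; the robot and the scene stay as the last step left them, time stands still between calls to the robot, and variables do not carry over. Pictures are saved under pics/ and viewed, at most 10 in all, crops included, and the job is handed in when it is done.

Besides the shell and the picture viewer there is one more tool, called after "Request:" as a command line: name --pt "numbers of a row" for each row, then --argument value for the rest. send_rows: Moves the arm, as the interface text tells. Its arguments: {"type":"object","properties":{"increments":{"type":"array"},"squeeze":{"type":"number"}},"required":["increments"]}

```bash
mkdir -p pics
cat > h.py <<'E'
import numpy as np, cv2
from plant import arm, vision
def cloud(d,c):
    v,u=np.mgrid[:d.shape[0],:d.shape[1]]
    p=np.stack([(u-c['cx'])/c['fx']*d,-(v-c['cy'])/c['fy']*d,-d],-1)
    return p@c['T'][:3,:3].T+c['T'][:3,3]
def ray(c,u,v,z):
    T=np.array(c['T']);d=T[:3,:3]@np.array([(u-c['cx'])/c['fx'],-(v-c['cy'])/c['fy'],-1]);o=T[:3,3]
    return o+d*(z-o[2])/d[2]
E
python3 - <<'E'
from h import *
for n in ['top','side']:
    im,d=vision.capture(n); c=vision.calibration(n); cv2.imwrite(f'pics/{n}0.png',im); np.savez(f'{n}0.npz',im=im,d=d)
    print(n,{k:np.round(v,3).tolist() for k,v in c.items()})
o=arm.get_obs();print({k:np.round(v,3).tolist() for k,v in o.items()})
E
```

```text
top {'fx': 465.379, 'fy': 465.379, 'cx': 252.243, 'cy': 195.373, 'T': [[0.024, 0.985, -0.172, 0.352], [-0.999, 0.029, 0.026, 0.026], [0.031, 0.171, 0.985, 1.241], [0.0, 0.0, 0.0, 1.0]]}
side {'fx': 349.92, 'fy': 349.92, 'cx': 257.483, 'cy': 191.521, 'T': [[-0.951, 0.22, -0.215, 0.393], [-0.307, -0.647, 0.698, 0.517], [0.015, 0.73, 0.684, 0.577], [0.0, 0.0, 0.0, 1.0]]}
{'time_s': 0.1, 'q': [69.775, 39.53, -11.146, 89.739, 9.013, 51.708, -12.324], 'dq': [-0.055, -0.213, -0.04, -0.096, 0.012, 0.058, -0.072], 'joint_torque': [-0.004, -54.06, -1.271, -15.899, 0.009, 0.004, -0.0], 'eef_pos': [0.236, -0.578, 0.231], 'ee_rot': [-179.905, 0.006, 22.167], 'wrist_force': [0.4, 0.102, 0.482], 'wrist_torque': [0.013, -0.066, 0.008], 'grip_force': 0.0, 'gripper_width': 0.085}
```

View pics/top0.png

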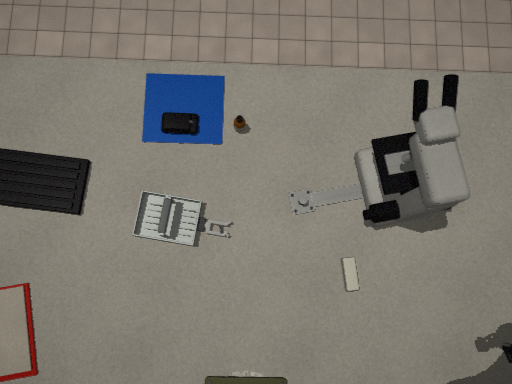

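View pics/side0.png

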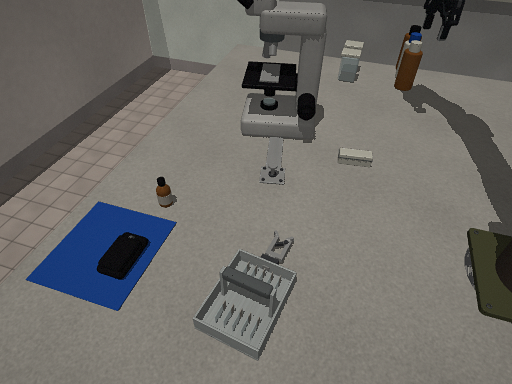

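The top view shows the tray at px (168,218), its hook pointing right to (232,228). The stud is at (304,202), with the dock strip running to the microscope at right. The bottle (240,122), mouse (180,123) and slide box (350,274) stay clear of the path. Next I measure with the depth.

```bash
cat > m.py <<'E'
from h import *
def rect(P):
    (c,s,a)=cv2.minAreaRect((P[:,:2]*1000).astype(np.float32)); return np.round(c,1),np.round(s,1),round(a,2)
def pts(n,f):
    z=np.load(f); return cloud(z['d'],vision.calibration(n)),z['im']
E
python3 - <<'E'
from m import *
for n,box,sb in [('top',(130,185,240,255),(285,180,325,220)),('side',(190,225,300,355),(255,160,292,190))]:
    P,im=pts(n,n+'0.npz')
    u0,v0,u1,v1=box; A=P[v0:v1,u0:u1].reshape(-1,3)
    for lo,hi in [(.074,.09),(.025,.042),(.006,.042)]:
        B=A[(A[:,2]>lo)&(A[:,2]<hi)]; print(n,lo,len(B),B.mean(0).round(4),rect(B))
    u0,v0,u1,v1=sb; A=P[v0:v1,u0:u1].reshape(-1,3)
    B=A[(A[:,2]>.026)&(A[:,2]<.045)]; print('stud',len(B),B.mean(0).round(4),rect(B) if len(B)>3 else '', np.median(A[:,2]))
# crop of both
t=cv2.imread('pics/top0.png');s=cv2.imread('pics/side0.png')
a=cv2.resize(t[180:260,125:325],None,fx=4,fy=4,interpolation=cv2.INTER_CUBIC)
b=cv2.resize(s[220:290,225:305],None,fx=3.5,fy=3.5,interpolation=cv2.INTER_CUBIC)
e=cv2.resize(s[150:200,240:310],None,fx=4.9,fy=4.9,interpolation=cv2.INTER_CUBIC)
o=np.zeros((570,800,3),np.uint8);o[:320]=a;o[325:570,:280]=b;o[325:570,300:643]=e[:245]
cv2.imwrite('pics/crop0.png',o)
E
```

```text
top 0.074 302 [0.4978 0.2136 0.0789] (array([498.8, 213.8]), array([20.1, 99.8]), 81.94)
top 0.025 500 [0.4985 0.2101 0.0325] (array([493.6, 178. ]), array([234.2, 120.5]), 81.71)
top 0.006 1376 [0.4955 0.1892 0.0208] (array([497.8, 179.7]), array([263.9, 181.9]), 87.78)
stud 62 [ 0.5552 -0.1402  0.0351] (array([ 554.7, -139.8]), array([20.4, 22.5]), 2.28) 0.0013236873099766733
side 0.074 668 [0.4989 0.2172 0.0792] (array([500.8, 215.6]), array([20.2, 99.9]), 81.78)
side 0.025 1402 [0.4995 0.2226 0.0321] (array([499.6, 207.5]), array([176.6, 120.4]), 81.61)
side 0.006 3396 [0.4987 0.2052 0.0228] (array([494.4, 172.1]), array([248.4, 120.3]), 81.72)
stud 58 [ 0.5569 -0.1378  0.036 ] (array([ 557.9, -138.6]), array([22.9, 23.3]), 69.56) 0.0019252199158819594
```

View pics/crop0.png

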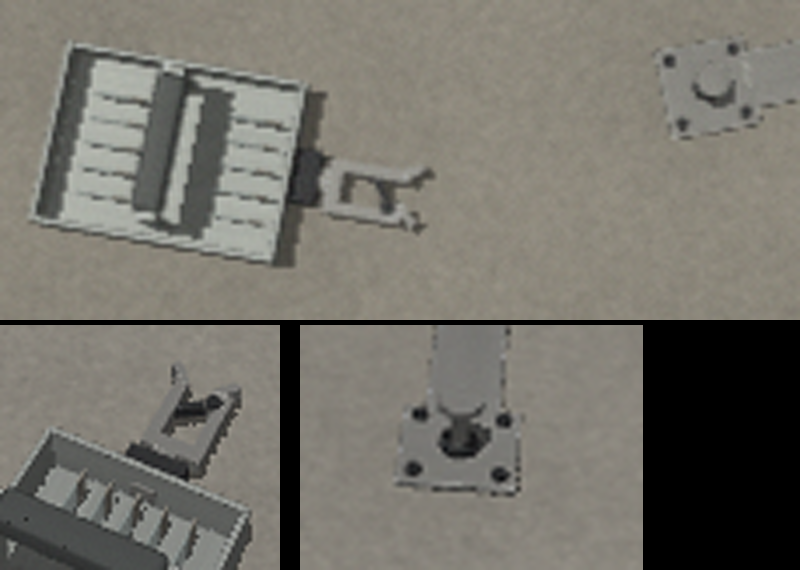

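The crop shows the hook's two prongs, with their tips at about (430,175) and (415,225). The dark latch is hinged on the lower (-y) prong, and the plate has bolts at (669,61), (733,48), (746,112) and (683,125). I'll get the dock yaw and the microscope's extent, then start.

Run:
```python
from m import *
c=vision.calibration('top')
q=[ray(c,125+(x+.5)/4-.5,180+(y+.5)/4-.5,.004)[:2] for x,y in [(669,61),(733,48),(746,112),(683,125)]]
q=np.array(q); print(q.round(4),q.mean(0).round(4))
for a,b in [(0,1),(3,2)]: print(np.degrees(np.arctan2(*(q[b]-q[a])[::-1])))
for n in ['top','side']:
    P,_=pts(n,n+'0.npz'); z=np.load(n+'0.npz')['d']>0
    A=P[z&(P[...,2]>.05)&(P[...,2]<.37)&(P[...,1]<-.18)&(P[...,1]>-.7)&(P[...,0]>.3)&(P[...,0]<1)]
    print(n,len(A),A.min(0).round(3),A.max(0).round(3),np.percentile(A[:,0],[1,5,10]).round(3))
    A=A[(A[:,0]<.5)]; print(A.min(0),A.max(0)) if len(A) else 0
from plant import arm
```

```text
[[ 0.5726 -0.114 ]
 [ 0.5829 -0.1575]
 [ 0.5392 -0.1664]
 [ 0.5292 -0.1239]] [ 0.556  -0.1405]
-76.75523917610734
-76.71022355263572
top 9396 [ 0.492 -0.5    0.05 ] [ 0.741 -0.28   0.37 ] [0.501 0.507 0.515]
[ 0.49195647 -0.35721429  0.0501525 ] [ 0.49989785 -0.28538885  0.12190173]
side 7772 [ 0.493 -0.474  0.05 ] [ 0.722 -0.279  0.349] [0.502 0.508 0.516]
[ 0.49339923 -0.34870554  0.05082864] [ 0.49998917 -0.30256394  0.11530734]
```

Request:
send_rows --pt "0.0355 -0.0448 -0.005 0 0 0 0.0854" --pt "0.0355 -0.0448 -0.005 0 0 0 0.0854" --pt "0.0355 -0.0448 0 0 0 0 0.0854" --pt "0.0355 -0.0448 0 0 0 0 0.0854" --pt "0.0404 -0.0354 0 0 0 0 0.0854" --pt "0.0404 -0.0354 0 0 0 0 0.0854" --pt "0.0404 -0.0354 0 0 0 0 0.0854" --pt "0.0404 -0.0354 0 0 0 0 0.0854"

```text
time_s: 1.1
eef_pos: [0.3965, -0.1656, 0.2412]
ee_rot: [180.0, 0.0, 22.1]
wrist_force: [0.4, -0.5, 0.3]
gripper_width: 0.0855
grip_force: 0.0
```

Request:
send_rows --pt "0.03 -0.039 0 0 0 0 0.0854" --pt "0.03 -0.039 0 0 0 0 0.0854" --pt "0.03 -0.039 0 0 0 0 0.0854" --pt "0.03 -0.039 0 0 0 0 0.0854" --pt "0.03 -0.039 0 0 0 0 0.0854" --pt "0.03 -0.039 0 0 0 0 0.0854" --pt "0.03 -0.039 0 0 0 0 0.0854" --pt "0.03 -0.039 0 0 0 0 0.0854"

```text
time_s: 2.1
eef_pos: [0.5006, 0.2137, 0.241]
ee_rot: [180.0, 0.0, 22.2]
wrist_force: [0.4, -0.2, 0.7]
gripper_width: 0.0852
grip_force: 0.0
```

Request:
send_rows --pt "0 0 0 0 0 0.133 0.0854" --pt "0 0 0 0 0 0.133 0.0854" --pt "0 0 0 0 0 0.133 0.0854" --pt "0 0 0 0 0 0.133 0.0854" --pt "0 0 0 0 0 0 0.0854"

```text
time_s: 2.72
eef_pos: [0.5002, 0.2123, 0.241]
ee_rot: [180.0, 0.0, -8.2]
wrist_force: [0.1, -0.6, 0.1]
gripper_width: 0.0856
grip_force: 0.0
```

Run:
```python
from m import *
c=vision.calibration('wrist'); im,d=vision.capture('wrist'); cv2.imwrite('pics/w1.png',im); np.savez('w1.npz',im=im,d=d)
P=cloud(d,c); A=P[d>0]
A=A[(A[:,2]>.07)&(A[:,2]<.09)]; print(len(A),A.mean(0).round(4),rect(A))
print(arm.get_obs()['eef_pos'],arm.get_obs()['ee_rot'])
```

```text
1347 [0.5033 0.2137 0.0797] (array([500.3, 214.1]), array([19.7, 99.8]), 81.14)
[0.5002239  0.21229425 0.2409976 ] [ 1.79964144e+02  2.67414020e-02 -8.16226633e+00]
```

View pics/w1.png

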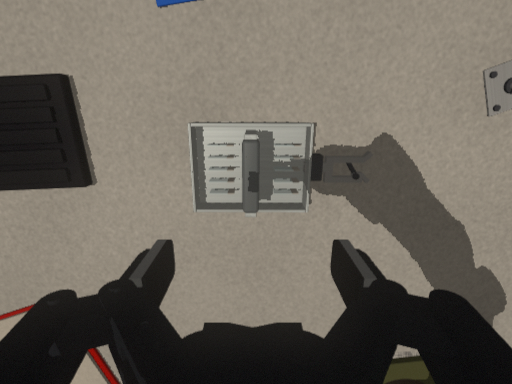

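The handle is centred between the open fingers (bar at px 250,172; latch visible at 352,170). Descend and grip.

Request:
send_rows --pt "0 -0.0018 0.03 0 0 0 0.0854" --pt "0 0 0.035 0 0 0 0.0854" --pt "0 0 0.035 0 0 0 0.0854" --pt "0 0 0.035 0 0 0 0.0854" --pt "0 0 0.03 0 0 0 0.0854" --pt "0 0 0.0235 0 0 0 0.0854" --pt "0 0 0 0 0 0 0.0854"

```text
time_s: 3.65
eef_pos: [0.4996, 0.2136, 0.0513]
ee_rot: [179.9, 0.2, -8.2]
wrist_force: [-1.0, -0.2, 0.1]
gripper_width: 0.0856
grip_force: 0.0
```

Request:
send_rows --pt "0 0 0 0 0 0 0.01" --pt "0 0 0 0 0 0 0.01" --pt "0 0 0 0 0 0 0.01" --pt "0 0 0 0 0 0 0.01" --pt "0 0 0 0 0 0 0.01" --pt "0 0 0 0 0 0 0.01" --squeeze 50

```text
time_s: 4.4
eef_pos: [0.5012, 0.2144, 0.0535]
ee_rot: [-180.0, -0.1, -8.3]
wrist_force: [0.1, -0.3, 5.7]
gripper_width: 0.019
grip_force: 50.5
```

Request:
send_rows --pt "0 0 -0.001 0 0 0 0.01" --pt "0 0 0 0 0 -0.063 0.01" --pt "0 0 0 0 0 -0.063 0.01" --pt "0 0 0 0 0 -0.063 0.01" --pt "0 0 0 0 0 -0.063 0.01" --pt "0 0 0 0 0 -0.063 0.01" --pt "0 0 0 0 0 -0.062 0.01" --pt "0 0 0 0 0 0 0.01"

```text
time_s: 5.4
eef_pos: [0.5008, 0.2142, 0.0537]
ee_rot: [-180.0, -0.0, 13.3]
wrist_force: [-0.8, -0.2, -5.8]
gripper_width: 0.0189
grip_force: 49.1
```

Request:
send_rows --pt "-0.0034 0.0183 0 0 0 0 0.01" --pt "-0.0034 0.0183 0 0 0 0 0.01" --pt "-0.0034 0.0183 0 0 0 0 0.01" --pt "-0.0034 0.0183 0 0 0 0 0.01" --pt "-0.0034 0.0183 0 0 0 0 0.01" --pt "-0.0034 0.0183 0 0 0 0 0.01" --pt "-0.0034 0.0183 0 0 0 0 0.01" --pt "-0.0034 0.0183 0 0 0 0 0.01"

```text
time_s: 6.4
eef_pos: [0.508, 0.0641, 0.0538]
ee_rot: [180.0, -0.0, 13.3]
wrist_force: [0.6, 0.1, -5.2]
gripper_width: 0.0193
grip_force: 49.2
```

Run:
```python
from m import *
o=arm.get_obs();print({k:np.round(o[k],4).tolist() for k in ['eef_pos','ee_rot','wrist_force','wrist_torque']})
c=vision.calibration('wrist'); im,d=vision.capture('wrist'); np.savez('w2.npz',im=im,d=d,T=c['T'])
im2,d2=vision.capture('top'); np.savez('t2.npz',im=im2,d=d2)
im3,d3=vision.capture('side'); np.savez('s2.npz',im=im3,d=d3)
o=np.zeros((600,800,3),np.uint8)
o[:300,:400]=cv2.resize(im,(400,300)); a=cv2.resize(im2[165:245,180:320],None,fx=5.7,fy=5.7,interpolation=cv2.INTER_CUBIC)[:, :798]
o[300:600,:525]=cv2.resize(a,(525,300)); o[:300,400:]=cv2.resize(im3[130:280,190:390],(400,300),interpolation=cv2.INTER_CUBIC)
cv2.imwrite('pics/c2.png',o)
for n,f in [('top','t2.npz'),('side','s2.npz')]:
    P,_=pts(n,f); A=P.reshape(-1,3)
    m=(A[:,0]>.42)&(A[:,0]<.60)&(A[:,1]>-.2)&(A[:,1]<.16)
    u=np.array([.23,-.973]);S=np.array([.556,-.1395])
    k=np.stack([(A[:,:2]-S)@u,(A[:,:2]-S)@[.973,.23]],1)  # along, lateral(tray -> x.973)
    h=m&(A[:,2]>.008)&(A[:,2]<.03)&(k[:,0]>-.125)&(k[:,0]<-.02)&(abs(k[:,1])<.04)
    H=k[h]*1000; print(n,len(H),H.min(0).round(1),H.max(0).round(1),A[h,2].mean())
    for x0 in range(-120,-20,8):
        b=H[(H[:,0]>=x0)&(H[:,0]<x0+8)]
        if len(b)>2: print(x0,len(b),b[:,1].min().round(1),b[:,1].max().round(1))
    s=m&(A[:,2]>.026)&(A[:,2]<.045)&(abs(k).max(1)<.03); print('stud',k[s].mean(0)*1000,len(k[s]))
```

```text
{'eef_pos': [0.508, 0.0641, 0.0538], 'ee_rot': [179.9942, -0.0095, 13.2782], 'wrist_force': [0.6437, 0.1175, -5.202], 'wrist_torque': [0.1782, 0.0391, 0.0079]}
top 206 [-100.7  -25.5] [-20.5  21.2] 0.01932592683515209
-104 20 -24.8 9.9
-96 32 -24.5 11.1
-88 21 -25.2 10.0
-80 20 -24.6 11.1
-72 31 -25.1 10.3
-64 35 -25.5 10.9
-56 21 -24.2 10.8
-48 20 -25.2 15.3
-24 4 -23.7 4.5
stud [ 0.41790509 -1.09331325] 61
side 16 [-111.9  -22.7] [-59.6 -18.9] 0.02059468011639739
-112 3 -19.4 -19.2
-104 7 -21.9 -18.9
stud [nan nan] 0<stdin>:20: RuntimeWarning: Mean of empty slice.
  ret = um.true_divide(
```

View pics/c2.png

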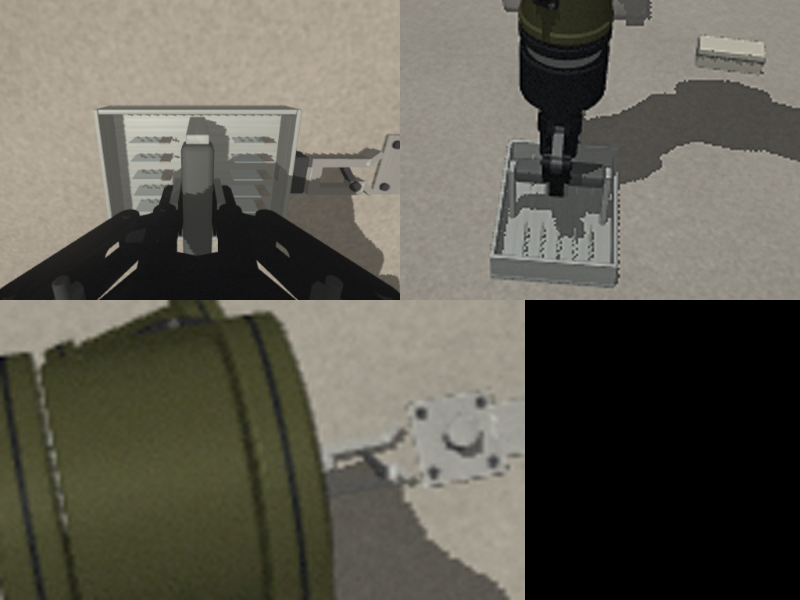

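The wrist view (top left) shows the hook prongs at about (350,158) and (350,188), just short of the plate at (385,165). In the top view (bottom) the stud is at (463,435). I'll measure the lateral offset from the wrist depth.

Run:
```python
from m import *
z=np.load('w2.npz'); c=dict(vision.calibration('wrist')); c['T']=z['T']; P=cloud(z['d'],c)
u=np.array([.23,-.973]);w=np.array([.973,.23]);S=np.array([.556,-.1395])
k=np.stack([(P[...,:2]-S)@u,(P[...,:2]-S)@w],-1)*1000
Z=P[...,2]; ok=z['d']>0
print('tray walls', [ (len(b),b[:,0].min().round(1),b[:,0].max().round(1),b[:,1].min().round(1),b[:,1].max().round(1)) for b in [k[ok&(Z>.031)&(Z<.039)]]])
h=ok&(Z>.013)&(Z<.025)&(k[...,0]>-122)&(k[...,0]<0)&(abs(k[...,1])<40)
print('hook z',np.median(Z[h]))
H=k[h]
for x0 in range(-124,0,5):
    b=H[(H[:,0]>=x0)&(H[:,0]<x0+5)][:,1]
    if len(b)>2:
        b=np.sort(b);g=np.diff(b);i=np.argmax(g);print(x0,len(b),b[0].round(1),b[-1].round(1),'gap',b[i].round(1),b[i+1].round(1))
print('hook along max',H[:,0].max())
im=z['im']; g=cv2.cvtColor(im,cv2.COLOR_BGR2GRAY)
cv2.imwrite('pics/w2c.png',cv2.resize(im[150:270,362:512],None,fx=5,fy=5,interpolation=cv2.INTER_CUBIC))
for n,f in [('top','t2.npz')]:
    q=np.load(f);cc=vision.calibration(n)
    print('floor z med near', np.median(pts(n,f)[0][300:350,200:300,2]))
```

```text
tray walls [(4342, np.float64(-288.6), np.float64(-128.4), np.float64(-61.1), np.float64(58.9))]
hook z 0.02056035605598161
-124 156 -18.2 17.1 gap -12.4 -11.5
-119 271 -18.5 17.0 gap 6.0 6.7
-114 156 -18.3 16.9 gap -15.0 -13.8
-109 335 -22.5 14.0 gap -9.7 -9.0
-104 342 -21.7 13.9 gap -17.6 -17.1
-99 290 -22.0 14.2 gap -8.0 -7.3
-94 197 -22.0 14.1 gap -13.6 5.6
-89 197 -22.2 14.0 gap -13.6 5.6
-84 203 -21.9 14.0 gap -13.7 5.8
-79 212 -21.9 14.2 gap -13.5 1.2
-74 295 -22.1 14.0 gap -13.7 -6.3
-69 385 -22.1 14.1 gap 2.8 5.5
-64 223 -22.2 13.9 gap -5.9 5.7
-59 211 -22.0 14.6 gap -7.6 5.3
-54 234 -20.9 19.0 gap -8.3 5.7
-49 197 -23.7 21.0 gap -13.5 10.0
-44 17 -20.8 17.8 gap -18.4 15.2
hook along max -42.24969831373726
floor z med near 0.6440841341437435
```

View pics/w2c.png

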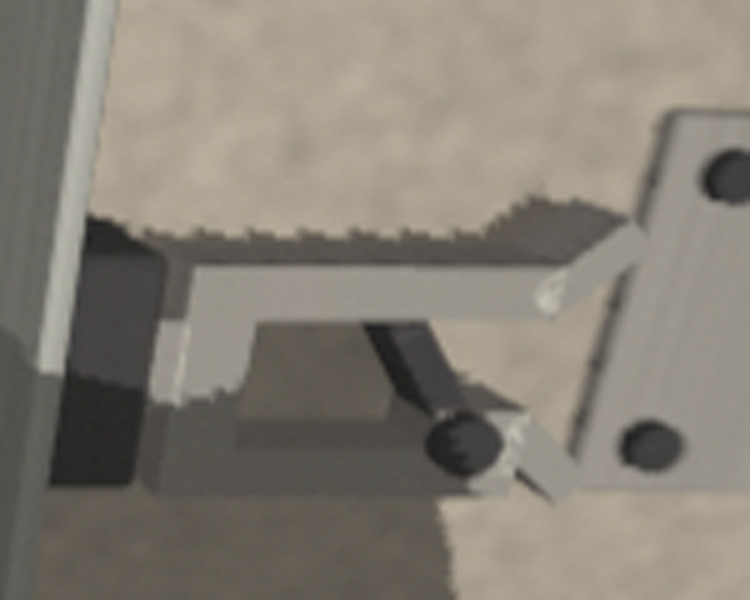

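The crop shows the hook clearly: slot bottom at (250,370), latch shut from its pivot (465,445) to (385,330), lips just short of the plate, and bolts at (733,177) and (652,445). I'll get the stud's lateral position from those bolts in the same view.

Run:
```python
from m import *
z=np.load('w2.npz'); c=dict(vision.calibration('wrist')); c['T']=z['T']
u=np.array([.23,-.973]);w=np.array([.973,.23]);S=np.array([.556,-.1395])
for h in (.004,.007):
  q=np.array([ray(c,362+(x+.5)/5-.5,150+(y+.5)/5-.5,h)[:2]-S for x,y in [(733,177),(652,445)]])*1000
  print(h,np.stack([q@u,q@w],1).round(1),'mean lat',(q@w).mean().round(1))
P=cloud(z['d'],c);k=np.stack([(P[...,:2]-S)@u,(P[...,:2]-S)@w],-1)*1000
b=(P[...,2]>.013)&(P[...,2]<.025)&(abs(k[...,1]+4)<7)&(k[...,0]<-85)&(k[...,0]>-115); print('slot bottom',np.percentile(k[b][:,0],[97,100]))
```

```text
0.004 [[-17.6  21.7]
 [-18.1 -22.4]] mean lat -0.4
0.007 [[-20.6  22.6]
 [-21.1 -20.9]] mean lat 0.8
slot bottom [-95.75546079 -95.23770977]
```

Request:
send_rows --pt "0.0008 0 0.0006 0 0 0 0.01" --pt "0 0.009 0 0 0 0 0.01" --pt "0 0.009 0 0 0 0 0.01" --pt "0 0.009 0 0 0 0 0.01" --pt "0 0.009 0 0 0 0 0.01" --pt "0 0.009 0 0 0 0 0.01" --pt "0 0.004 0 0 0 0 0.01" --pt "0 0.001 0 0 0 0 0.01"

```text
time_s: 7.55
eef_pos: [0.5207, 0.0172, 0.0535]
ee_rot: [-180.0, -0.1, 13.3]
wrist_force: [-0.6, 4.4, 5.5]
gripper_width: 0.0191
grip_force: 50.8
```

Request:
send_rows --pt "0 0.002 -0.0003 0 0 0 0.01" --pt "0 0.002 0 0 0 0 0.01" --pt "0 0.002 0 0 0 0 0.01" --pt "0 0.002 0 0 0 0 0.01" --pt "0 0 0 0 0 0 0.01"

```text
time_s: 8.18
eef_pos: [0.5222, 0.0087, 0.0535]
ee_rot: [180.0, -0.0, 13.3]
wrist_force: [-1.1, 3.3, 3.4]
gripper_width: 0.0193
grip_force: 50.5
```

```bash
cat > look.py <<'E'
from m import *
import sys
o=arm.get_obs(); u=np.array([.23,-.973]);w=np.array([.973,.23]);S=np.array([.556,-.1395])
d=o['eef_pos'][:2]-S; f=o['wrist_force']
print('along',(d@u*1000).round(2),'lat',(d@w*1000).round(2),'z',o['eef_pos'][2].round(4),'Fpush',-(f[:2]@u).round(2),'Flat',(f[:2]@w).round(2),'Fz',f[2].round(2),'rot',o['ee_rot'].round(2),o['time_s'])
if len(sys.argv)>1:
    im,_=vision.capture('wrist'); cv2.imwrite(f'pics/{sys.argv[1]}.png',cv2.resize(im[140:280,352:512],None,fx=4,fy=4,interpolation=cv2.INTER_CUBIC))
E
python3 look.py w3
```

```text
along -151.99 lat 1.17 z 0.0535 Fpush 3.5 Flat -0.25 Fz 3.42 rot [ 1.7998e+02 -1.0000e-02  1.3260e+01] 8.175
```

View pics/w3.png

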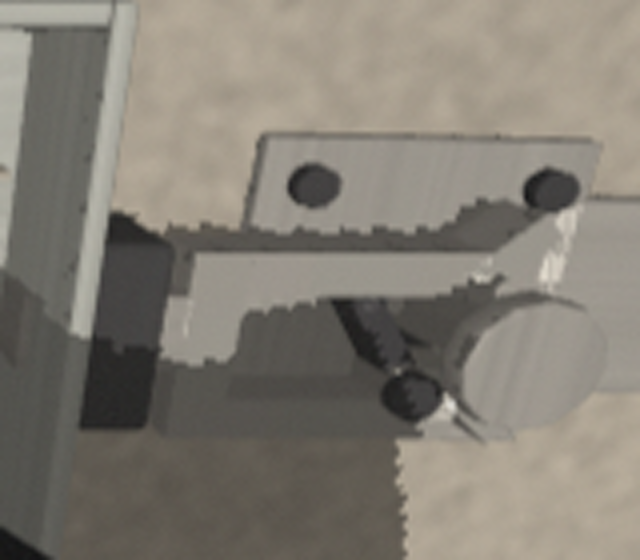

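The stud head (535,355) is in the flare and the latch (380,345) is still shut. There is no lateral force, so I continue slowly.

Request:
send_rows --pt "0 0.0015 -0.0001 0 0 0 0.01" --pt "0 0.0015 0 0 0 0 0.01" --pt "0 0.0015 0 0 0 0 0.01" --pt "0 0.0015 0 0 0 0 0.01"

```text
time_s: 8.72
eef_pos: [0.5231, 0.0038, 0.0535]
ee_rot: [-180.0, 0.0, 13.3]
wrist_force: [-2.3, 7.9, 3.7]
gripper_width: 0.0192
grip_force: 50.5
```

```bash
python3 look.py
```

```text
along -146.95 lat 0.99 z 0.0535 Fpush 8.25 Flat -0.37 Fz 3.72 rot [-1.7995e+02  2.0000e-02  1.3300e+01] 8.725
```

Request:
send_rows --pt "0 0.0015 0 0 0 0 0.01" --pt "0 0.0015 0 0 0 0 0.01" --pt "0 0.001 0 0 0 0 0.01"

```text
time_s: 9.1
eef_pos: [0.5235, 0.0022, 0.0537]
ee_rot: [-179.8, 0.0, 13.4]
wrist_force: [-3.8, 10.7, 6.4]
gripper_width: 0.0191
grip_force: 50.8
```

```bash
python3 look.py
```

```text
along -145.38 lat 1.0 z 0.0537 Fpush 11.29 Flat -1.21 Fz 6.41 rot [-1.798e+02  2.000e-02  1.340e+01] 9.1
```

Request:
send_rows --pt "0 0.0015 0 0 0 0 0.01" --pt "0 0.0015 0 0 0 0 0.01" --pt "0 0.001 0 0 0 0 0.01"

```text
time_s: 9.48
eef_pos: [0.524, -0.0012, 0.0537]
ee_rot: [-179.8, 0.1, 13.4]
wrist_force: [-3.9, 11.6, 6.4]
gripper_width: 0.0192
grip_force: 51.0
```

```bash
python3 look.py
```

```text
along -141.97 lat 0.69 z 0.0537 Fpush 12.18 Flat -1.1 Fz 6.39 rot [-1.7976e+02  5.0000e-02  1.3410e+01] 9.475
```

Request:
send_rows --pt "0 0.0015 0 0 0 0 0.01" --pt "0 0.0015 0 0 0 0 0.01" --pt "0 0.0015 0 0 0 0 0.01" --pt "0 0.0015 0 0 0 0 0.01"

```text
time_s: 9.98
eef_pos: [0.525, -0.0081, 0.0536]
ee_rot: [-179.8, 0.1, 13.4]
wrist_force: [-4.1, 8.9, 5.3]
gripper_width: 0.019
grip_force: 50.9
```

```bash
python3 look.py
```

```text
along -135.03 lat 0.06 z 0.0536 Fpush 9.62 Flat -1.94 Fz 5.27 rot [-1.7982e+02  1.2000e-01  1.3360e+01] 9.975
```

Request:
send_rows --pt "0 0.0015 0 0 0 0 0.01" --pt "0 0.0015 0 0 0 0 0.01" --pt "0 0.0015 0 0 0 0 0.01"

```text
time_s: 10.35
eef_pos: [0.5261, -0.0132, 0.0536]
ee_rot: [-179.9, 0.1, 13.3]
wrist_force: [-3.5, 7.5, 5.2]
gripper_width: 0.0188
grip_force: 50.8
```

```bash
python3 look.py
```

```text
along -129.8 lat 0.02 z 0.0536 Fpush 8.06 Flat -1.71 Fz 5.24 rot [-1.7987e+02  1.2000e-01  1.3330e+01] 10.35
```

Past the peak; continue to the bottom.

Request:
send_rows --pt "0 0.0015 0 0 0 0 0.01" --pt "0 0.0015 0 0 0 0 0.01" --pt "0 0.0015 0 0 0 0 0.01"

```text
time_s: 10.72
eef_pos: [0.5273, -0.0185, 0.0535]
ee_rot: [-179.9, 0.1, 13.3]
wrist_force: [-3.1, 5.0, 4.4]
gripper_width: 0.0189
grip_force: 50.7
```

```bash
python3 look.py
```

```text
along -124.32 lat -0.09 z 0.0535 Fpush 5.56 Flat -1.83 Fz 4.4 rot [-1.7993e+02  1.3000e-01  1.3290e+01] 10.725
```

Request:
send_rows --pt "0 0.001 0 0 0 0 0.01" --pt "0 0.001 0 0 0 0 0.01"

```text
time_s: 10.98
eef_pos: [0.5281, -0.0213, 0.0535]
ee_rot: [-180.0, 0.1, 13.3]
wrist_force: [-2.2, 4.4, 3.1]
gripper_width: 0.0191
grip_force: 50.5
```

```bash
python3 look.py
```

```text
along -121.44 lat 0.04 z 0.0535 Fpush 4.83 Flat -1.13 Fz 3.11 rot [-1.7999e+02  1.1000e-01  1.3260e+01] 10.975
```

Request:
send_rows --pt "0 0.001 0 0 0 0 0.01" --pt "0 0.001 0 0 0 0 0.01"

```text
time_s: 11.22
eef_pos: [0.5291, -0.0231, 0.0535]
ee_rot: [-180.0, 0.1, 13.3]
wrist_force: [-2.5, 3.7, 3.8]
gripper_width: 0.0189
grip_force: 50.6
```

```bash
python3 look.py
```

```text
along -119.43 lat 0.58 z 0.0535 Fpush 4.22 Flat -1.62 Fz 3.79 rot [-1.7999e+02  6.0000e-02  1.3290e+01] 11.225
```

Request:
send_rows --pt "0 0.001 0 0 0 0 0.01" --pt "0 0.001 0 0 0 0 0.01"

```text
time_s: 11.48
eef_pos: [0.53, -0.0251, 0.0535]
ee_rot: [180.0, 0.0, 13.3]
wrist_force: [-2.3, 6.1, 3.2]
gripper_width: 0.0193
grip_force: 50.5
```

```bash
python3 look.py
```

```text
along -117.29 lat 1.03 z 0.0535 Fpush 6.49 Flat -0.86 Fz 3.15 rot [1.800e+02 1.000e-02 1.328e+01] 11.475
```

Request:
send_rows --pt "0 0.001 0 0 0 0 0.01" --pt "0 0.001 0 0 0 0 0.01"

```text
time_s: 11.72
eef_pos: [0.5301, -0.0252, 0.0536]
ee_rot: [-179.9, 0.0, 13.4]
wrist_force: [-3.4, 9.7, 4.5]
gripper_width: 0.0192
grip_force: 50.7
```

```bash
python3 look.py w4
```

```text
along -117.21 lat 1.06 z 0.0536 Fpush 10.23 Flat -1.12 Fz 4.49 rot [-1.7987e+02  2.0000e-02  1.3350e+01] 11.725
```

View pics/w4.png

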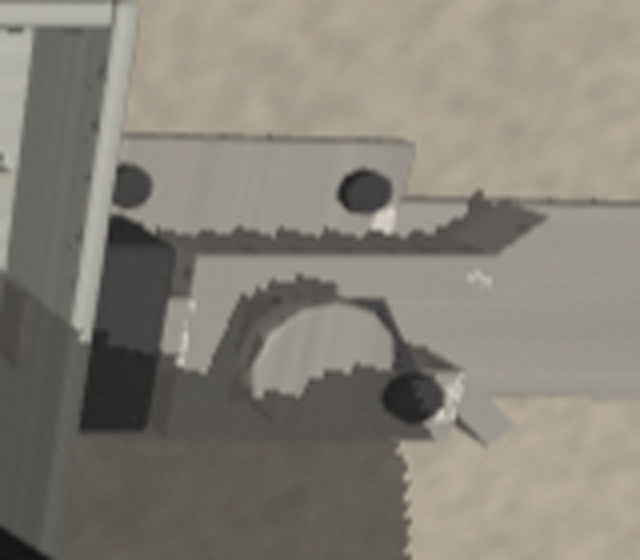

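Hard bottom: the force rises with no motion at -117.2 mm. The latch (390,320) lies shut behind the stud head. Now I tug back.

Request:
send_rows --pt "0 -0.002 0 0 0 0 0.01" --pt "0 -0.002 0 0 0 0 0.01" --pt "0 -0.002 0 0 0 0 0.01" --pt "0 -0.002 0 0 0 0 0.01" --pt "0 -0.002 0 0 0 0 0.01" --pt "0 -0.0015 0 0 0 0 0.01" --pt "0 -0.0015 0 0 0 0 0.01"

```text
time_s: 12.65
eef_pos: [0.5275, -0.0142, 0.0536]
ee_rot: [180.0, 0.0, 13.3]
wrist_force: [0.0, -2.2, -0.6]
gripper_width: 0.0189
grip_force: 49.9
```

```bash
python3 look.py
```

```text
along -128.49 lat 1.11 z 0.0536 Fpush -2.15 Flat -0.49 Fz -0.62 rot [180.     0.    13.29] 12.65
```

Request:
send_rows --pt "0 -0.001 0 0 0 0 0.01" --pt "0 -0.001 0 0 0 0 0.01"

```text
time_s: 12.9
eef_pos: [0.5273, -0.0131, 0.0535]
ee_rot: [179.9, -0.0, 13.3]
wrist_force: [1.5, -5.3, -2.4]
gripper_width: 0.0192
grip_force: 49.8
```

```bash
python3 look.py
```

```text
along -129.57 lat 1.1 z 0.0535 Fpush -5.47 Flat 0.27 Fz -2.44 rot [179.94  -0.    13.25] 12.9
```

Request:
send_rows --pt "0 -0.001 0.0002 0 0 0 0.01" --pt "0 -0.001 0 0 0 0 0.01"

```text
time_s: 13.15
eef_pos: [0.5273, -0.013, 0.0536]
ee_rot: [179.8, -0.0, 13.2]
wrist_force: [3.1, -9.5, -1.2]
gripper_width: 0.0196
grip_force: 50.0
```

```bash
python3 look.py
```

```text
along -129.69 lat 1.13 z 0.0536 Fpush -9.98 Flat 0.87 Fz -1.16 rot [ 1.7981e+02 -2.0000e-02  1.3170e+01] 13.15
```

Request:
send_rows --pt "0 -0.0005 0 0 0 0 0.01" --pt "0 0 0 0 0 0 0.01"

```text
time_s: 13.4
eef_pos: [0.5272, -0.013, 0.0536]
ee_rot: [179.8, -0.0, 13.1]
wrist_force: [2.7, -8.3, -1.8]
gripper_width: 0.019
grip_force: 50.0
```

```bash
python3 look.py
```

```text
along -129.7 lat 1.1 z 0.0536 Fpush -8.67 Flat 0.76 Fz -1.75 rot [ 1.7978e+02 -2.0000e-02  1.3150e+01] 13.4
```

Request:
send_rows --pt "0 -0.0007 0 0 0 0 0.01" --pt "0 0 0 0 0 0 0.01" --pt "0 0 0 0 0 0 0.01"

```text
time_s: 13.78
eef_pos: [0.5272, -0.013, 0.0536]
ee_rot: [179.7, -0.0, 13.1]
wrist_force: [3.1, -9.0, -1.8]
gripper_width: 0.0191
grip_force: 49.9
```

```bash
python3 look.py
```

```text
along -129.72 lat 1.11 z 0.0536 Fpush -9.49 Flat 0.91 Fz -1.75 rot [ 1.7974e+02 -2.0000e-02  1.3120e+01] 13.775
```

The latch holds at about 9.5 N with no motion. I relax, release and retreat.

Request:
send_rows --pt "0 0.0012 0 0 0 0 0.01" --pt "0 0.0012 0 0 0 0 0.01" --pt "0 0 0 0 0 0 0.01" --pt "0 0 0 0 0 0 0.04" --pt "0 0 0 0 0 0 0.0854" --pt "0 0 0 0 0 0 0.0854" --pt "0 0 0 0 0 0 0.0854" --pt "0 0 0 0 0 0 0.0854"

```text
time_s: 14.78
eef_pos: [0.5269, -0.0115, 0.0534]
ee_rot: [-180.0, 0.0, 13.3]
wrist_force: [0.2, -0.8, -0.6]
gripper_width: 0.0852
grip_force: 0.0
```

Request:
send_rows --pt "0 0 0 0 0 0 0.0854" --pt "0 0 -0.02 0 0 0 0.0854" --pt "0 0 -0.03 0 0 0 0.0854" --pt "0 0 -0.03 0 0 0 0.0854" --pt "0 0 -0.03 0 0 0 0.0854" --pt "0 0 -0.03 0 0 0 0.0854" --pt "0 0 -0.02 0 0 0 0.0854" --pt "0 0 0 0 0 0 0.0854"

```text
time_s: 15.78
eef_pos: [0.5278, -0.0116, 0.2147]
ee_rot: [180.0, -0.2, 13.3]
wrist_force: [-0.5, -0.2, -0.4]
gripper_width: 0.0851
grip_force: 0.0
```

```bash
python3 look.py
python3 - <<'E'
from m import *
c=vision.calibration('wrist'); im,d=vision.capture('wrist'); cv2.imwrite('pics/w5.png',im); P=cloud(d,c)
u=np.array([.23,-.973]);w=np.array([.973,.23]);S=np.array([.556,-.1395])
k=np.stack([(P[...,:2]-S)@u,(P[...,:2]-S)@w],-1)*1000; Z=P[...,2]
b=(d>0)&(Z>.03)&(Z<.04)&(k[...,0]<-30)
print(k[b].min(0),k[b].max(0)); s=(d>0)&(Z>.03)&(Z<.042)&(abs(k).max(-1)<20); print('stud',k[s].mean(0),s.sum())
E
```

```text
along -130.97 lat 2.01 z 0.2147 Fpush -0.12 Flat -0.56 Fz -0.38 rot [179.96  -0.19  13.27] 15.775
[-208.83669194  -59.62880857] [-48.58012049  59.52133821]
stud [0.44982467 1.27137108] 298
```

View pics/w5.png

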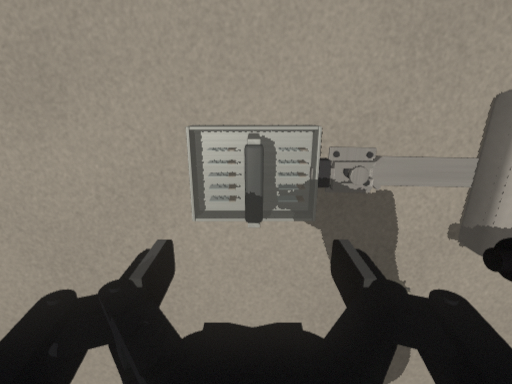

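The tray lies flat and released. The stud, at px (360,176), is 129 mm ahead of the tray's origin and 1 mm off the centre line, inside the hook. Handing in.

```bash
python3 -c "
from plant import arm
print(arm.finish_job())"
```

```text
the job is handed in; nothing more can be done
None
```

The job is handed in, with no verdict returned: the tray was pushed fully home, the latch held a tug of about 9.5 N at the wrist, and the tray was released flat on the bench with the stud about 129 mm ahead of its origin.

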